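# Load the crystal puck into the spring dock

### The arm

A 6-joint arm with a two-finger parallel gripper is mounted at the origin on the work surface. World frame = base frame: x ahead of the robot, y to its left, z up, the work surface at z = 0. Lengths are in m, angles in rad, forces in N, time in s.
With the tool pointing down it reaches from about 0.35 to 0.975 m from the base axis. Payload 4.9 kg.
Tool frame: the origin (TCP) lies midway between the tips of the shut fingers; the grasp point (between the pads) lies ctrl.grip_depth behind it (ctrl.grip_depth is the distance from the TCP to the grasp point, in m); z points along the fingers, y is the line along which they close (so a half turn about z gives the same grasp; the last joint's range is limited). The gripper opens to 85 mm and grips with 20 to 120 N. Pads are 22 mm wide; open, the fingers measure 114 mm over their backs; the gripper's body (76 mm by 85 mm) begins 54 mm behind the grasp point. The pads swing forward as they close: fully open they stand 13 mm farther back than shut.
Start: joints at [1.053, 0.053, 1.613, -0, 1.476, -0.119], TCP at [0.243, 0.576, 0.231] pointing down, gripper open.
Joint ranges: [-3.01, 3.01], [-1.01, 2.22], [0.06, 2.58], [-1.02, 4.17], [0.09, 2.62], [-3.14, 3.14]. Speed limits (rad/s): [2.57, 2.57, 3.14, 3.14, 3.14, 3.14].

### API

Orientations are given as a rotation vector (axis times angle).
In Python, from station import ctrl, get_image, camera_model gives the robot as it stands. The module is installed in compiled form; this text tells all that it offers.
- The arm moves only by the shell command python3 -m crank 'ROWS' [FORCE]. ROWS is JSON, a list of rows, each a list of 7 numbers: the shift along the tool's x, y, z in mm, then the turn, a rotation vector about the tool's x, y, z in rad, then the opening, from -1 (shut) to 1 (fully open). A call has exactly 10 rows; each row shifts and turns the commanded pose from where the row before left it, along the tool's axes as they then stand; what a row does not reach is not made up. A row lasts 1/12 s, in which the tool goes at most 41.7 mm and 7.16 degrees, less where a joint would pass 70% of its speed; a pose out of reach is approached as far as the arm can. A call with a gripper value outside its range is refused whole. The fingers move at their own pace and stop on an object; FORCE is the grip in N (left out, the last holds). Time passes only in rows, so rows that do not move let the fingers close, or fill a call up. It gives the time, the measured TCP pose, the force, the opening and the grip force at its end, in the units of the state.
- ctrl.get_obs(): the state, without advancing time (a new reading comes with each control period).
- get_image(name): name is "scene" or "top" or "wrist"; returns the picture (480x640x3 uint8, red, green, blue); there is no depth.
- camera_model(name): a dict with "vertical_fov" (degrees; the focal length in pixels is half the picture's height over the tangent of half this angle, whatever the lens; pixels are square), "cx", "cy" (the principal point, pixels), "R" (3x3) and "t" (3): a world point X has camera coordinates R X + t; the wrist camera has in their place "hand_eye" (4x4, takes a point from camera to tool coordinates, whose origin is the TCP and whose axes are the flange's). Camera axes: x right, y down, z forward; pixel columns grow to the right and rows downward; lengths in m; the calibration is good to about 2 mm. A picture is of the moment at which its call begins: read the wrist's pose just before it. camera_model takes no time and is no camera call.
- ctrl.finish_job(): hands the job in; it is judged then, once.
The state is a dict: "t": time; "q": joint angles; "dq": joint speeds; "effort": joint torques, N m; "tool_pos": TCP position; "tool_rot": TCP orientation; "contact_force": force on the tool from outside, world axes, zero at the start; "wrist_torque": the same for the moment, N m; "opening": finger opening in m; "grip_force": force on a finger pad.
Only numpy, scipy, OpenCV 4.12 (cv2) and the standard library are available. Lean on these libraries where they do the work, as an engineer would, in place of code of your own. Each camera call takes 0.05 s, during which the arm holds its last target. There are 200 camera calls.

### The job

Fit the puck with the yellow crystal into the spring dock: use the puck to push the blue gate back, lower it into the gap between the gate and the low V-shaped stop until it stands flat on the dock's floor, then let go so that the spring gate clamps it against the stop. Set it down rather than dropping it, and leave the dark-crystal puck where it stands.

Things in the scene. Friction and masses are not known exactly. Their poses are not given: they have to be found in the camera images.
- puck_yellow: The puck to load: upright plain aluminium cylinder, 44 mm diameter, 36 mm high, about 0.17 kg, with a yellow crystal disc (37 mm) on its top face. Origin at the centre of its underside, z up. Starts standing on a 2 mm grey mat.
- puck_dark: Bystander: the same puck with a black crystal disc on top, also standing on the mat. Origin at the centre of its underside.
- dock: Grey fixed spring dock; origin: centre of base underside, z up, yaw varies. Base 90 (x) by 170 mm (y), its top, the nest floor, 18 mm above the table. Clamped puck centre: x 0, y -35 mm (dark round mark). On its -y side a low steel V stop, 14 mm above the floor, x -23 to 23, y -67 to -47 mm; on its +y side the blue gate; open on both x sides. Post 32 mm high at y 73 to 83 mm.
- gate (a joint): Blue upright plate on the dock, 36 wide (x), 8 thick (y), top 44 mm above the floor. Value: travel in m along dock +y from 0 (shut, face at y -37 mm) to 0.045. Spring shuts it: 2.5 N at 0, 7 N fully back; puck clamped: about 0.024. Pressing down does not open it: hold the puck's underside 15 to 30 mm above the floor, over the stop, and push its side along +y.

How it is judged:
By the outcome, as a careful person would: the job done as asked, in the order asked, and still so for the second after the job is handed in, with the robot touching nothing.
It also fails if it takes over 35 s, if anything falls off the work surface, if the arm or the gripper's body presses on something with over 40 N, if the wrist force passes 120 N, or if a joint passes its speed limit or range.

## Working session

There is one attempt and no reset: what is moved stays moved. The work goes in short steps, Python scripts to look and compute and a shell command to move; the robot and the scene stay as the last step left them, time stands still between calls to the robot, and variables do not carry over. Pictures are saved under pics/ and viewed, at most 10 in all, crops included, and the job is handed in when it is done.

```bash
mkdir -p pics; python3 - <<'E'
from station import ctrl,get_image,camera_model
import cv2,numpy as np
o=ctrl.get_obs();print({k:np.round(v,3).tolist() for k,v in o.items()},ctrl.grip_depth)
a=get_image("top");b=get_image("scene")
cv2.imwrite("pics/top.png",a[:,:,::-1]);cv2.imwrite("pics/scene.png",b[:,:,::-1])
for n in("top","scene","wrist"):print(n,camera_model(n))
E
```

```text
{'t': 0.0, 'q': [1.053, 0.053, 1.614, 0.0, 1.476, -0.119], 'dq': [-0.002, 0.0, -0.0, 0.002, -0.003, 0.0], 'effort': [-0.001, -39.369, -37.017, -0.0, 0.007, -0.0], 'tool_pos': [0.242, 0.575, 0.23], 'tool_rot': [-0.622, -3.079, 0.003], 'contact_force': [-0.589, -0.67, -0.013], 'wrist_torque': [-0.014, -0.024, 0.006], 'grip_force': 0.0, 'opening': 0.086} 0.0187
top {'vertical_fov': 47.69457679341455, 'cx': 322.15402632777443, 'cy': 234.67016891347387, 'R': array([[ 0.01852222, -0.99975114, -0.01243321],
       [-0.9920357 , -0.01682688, -0.12482797],
       [ 0.12458769,  0.01464628, -0.9921005 ]]), 't': array([0.02514142, 0.51455129, 0.92525802])}
scene {'vertical_fov': 47.79905664907594, 'cx': 317.8325289586323, 'cy': 239.30002130665412, 'R': array([[ 0.63189679,  0.77498918,  0.00991036],
       [ 0.58168982, -0.46576016, -0.66686163],
       [-0.51219469,  0.42715248, -0.74511567]]), 't': array([-0.34751307, -0.27062454,  1.14408715])}
wrist {'vertical_fov': 65.21878909272746, 'cx': 320.9755411448641, 'cy': 246.19633950810518, 'hand_eye': array([[ 4.21079053e-04, -9.62756608e-01, -2.70369261e-01,
         6.96486748e-02],
       [ 9.99999896e-01,  4.52101556e-04, -5.24643598e-05,
         6.44579475e-04],
       [ 1.72744772e-04, -2.70369210e-01,  9.62756698e-01,
        -1.44195324e-01],
       [ 0.00000000e+00,  0.00000000e+00,  0.00000000e+00,
         1.00000000e+00]])}
```

View pics/top.png

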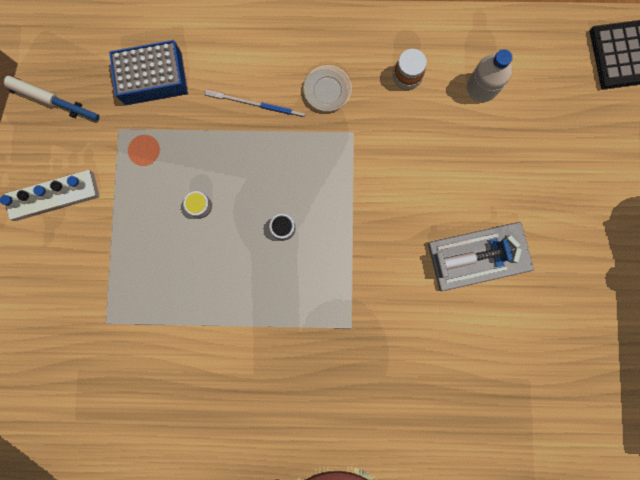

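View pics/scene.png

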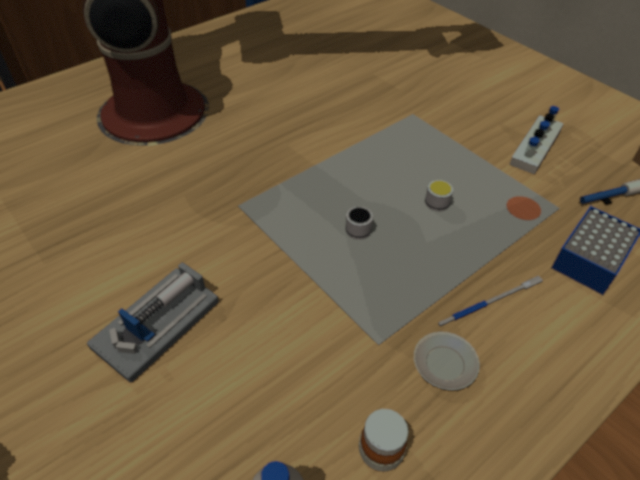

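Top view: yellow puck top at about (196,203), dark puck (282,227), dock base corners about (430,243), (523,223), (533,268), (440,291) with the V stop on its right end. In the scene view the dock is at (150,320), the yellow puck at (440,190).

```bash
cat >h.py <<'E'
from station import ctrl,get_image,camera_model
import cv2,numpy as np
from scipy.spatial.transform import Rotation as Ro
def cam(n,o=None):
    m=camera_model(n);f=240/np.tan(np.radians(m["vertical_fov"]/2))
    if n=="wrist":
        H=np.eye(4);H[:3,:3]=Ro.from_rotvec(o["tool_rot"]).as_matrix();H[:3,3]=o["tool_pos"]
        W=H@m["hand_eye"];R=W[:3,:3].T;t=-R@W[:3,3]
    else:R,t=m["R"],m["t"]
    return f,m["cx"],m["cy"],R,t
def cast(c,p,z):
    f,cx,cy,R,t=c;d=R.T@[(p[0]-cx)/f,(p[1]-cy)/f,1];C=-R.T@t
    return C+d*(z-C[2])/d[2]
def blobs(im,lo,hi,amin=30):
    m=cv2.inRange(cv2.cvtColor(im,cv2.COLOR_RGB2HSV),lo,hi)
    cs,_=cv2.findContours(m,cv2.RETR_EXTERNAL,cv2.CHAIN_APPROX_NONE)
    return sorted([c for c in cs if cv2.contourArea(c)>amin],key=cv2.contourArea,reverse=True)
def yellow(im): return cv2.minEnclosingCircle(blobs(im,(22,150,90),(35,255,255))[0])
E
python3 - <<'E'
from h import *
for n,px in(("top",[(430,243),(523,223),(533,268),(440,291)]),("scene",[])):
    c=cam(n);im=cv2.imread(f"pics/{n}.png")[:,:,::-1].copy()
    y=yellow(im);print(n,y,cast(c,y[0],.038))
    if px:
        P=np.array([cast(c,p,.018) for p in px]);print(P.round(4),P.mean(0))
        v=(P[0]+P[3]-P[1]-P[2])/2;u=(P[0]+P[1]-P[2]-P[3])/2
        print("len",np.linalg.norm(v),np.linalg.norm(u),"dock y ang",np.degrees(np.arctan2(v[1],v[0])))
        print("dark",cast(c,(282,227),.038))
o=ctrl.get_obs();print(Ro.from_rotvec(o["tool_rot"]).as_matrix().round(3))
E
```

```text
top ((195.0, 202.5), 9.708344459533691) [0.56693997 0.26053305 0.038     ]
[[ 0.5041 -0.158   0.018 ]
 [ 0.5429 -0.324   0.018 ]
 [ 0.4628 -0.3394  0.018 ]
 [ 0.4193 -0.1751  0.018 ]] [ 0.48228106 -0.24915355  0.018     ]
len 0.1702180636051535 0.08408424792719811 dock y ang 103.98603275849939
dark [0.52571309 0.1050312  0.038     ]
scene ((440.5, 187.5), 8.860122680664062) [0.56433812 0.26211383 0.038     ]
[[-0.922  0.388 -0.001]
 [ 0.388  0.922 -0.002]
 [ 0.    -0.002 -1.   ]]
```

```bash
R=[-38.5,-15,0,0,0,0,1]; python3 -m crank '[[-38.5,-15,0,0,0,0,1],[-38.5,-15,0,0,0,0,1],[-38.5,-15,0,0,0,0,1],[-38.5,-15,0,0,0,0,1],[-38.5,-15,0,0,0,0,1],[-38.5,-15,0,0,0,0,1],[-38.5,-15,0,0,0,0,1],[-38.5,-15,0,0,0,0,1],[-38.5,-15,0,0,0,0,1],[-38.5,-15,0,0,0,0,1]]' 60
python3 -m crank '[[-35,-14,0,0,0,0,1],[0,0,10,0,0,0.12,1],[0,0,10,0,0,0.12,1],[0,0,10,0,0,0.12,1],[0,0,10,0,0,0.12,1],[0,0,10,0,0,0.12,1],[0,0,10,0,0,0.12,1],[0,0,10,0,0,0.12,1],[0,0,0,0,0,0.085,1],[0,0,0,0,0,0,1]]'
cat >look.py <<'E'
import sys
from h import *
o=ctrl.get_obs();im=get_image("wrist");cv2.imwrite(f"pics/{sys.argv[1]}.png",im[:,:,::-1])
c=cam("wrist",o);M=Ro.from_rotvec(o["tool_rot"]).as_matrix();print(o["t"],o["tool_pos"].round(4) if hasattr(o["tool_pos"],"round") else o["tool_pos"],M.round(3).tolist())
z=float(sys.argv[2])
y=yellow(im);p=cast(c,y[0],z);print(y,p.round(4),"tool mm",(M.T@(p-o["tool_pos"])*1000).round(1))
E
python3 look.py w1 0.038
```

```text
t: 0.93
tool_pos: [0.5401, 0.2864, 0.2308]
tool_rot: [-0.622, -3.079, 0.0]
contact_force: [-0.0, 0.3, -0.2]
opening: 0.0856
grip_force: 0.0
t: 1.77
tool_pos: [0.5651, 0.2614, 0.1595]
tool_rot: [-1.931, -2.476, 0.004]
contact_force: [-0.1, 0.2, 0.9]
opening: 0.0853
grip_force: 0.0
1.7667 [0.5651 0.2614 0.1595] [[-0.243, 0.97, -0.003], [0.97, 0.243, -0.001], [-0.0, -0.003, -1.0]]
((321.4081726074219, 241.0), 24.915115356445312) [0.5648 0.2603 0.038 ] tool mm [ -1.   -0.2 121.5]
```

View pics/w1.png

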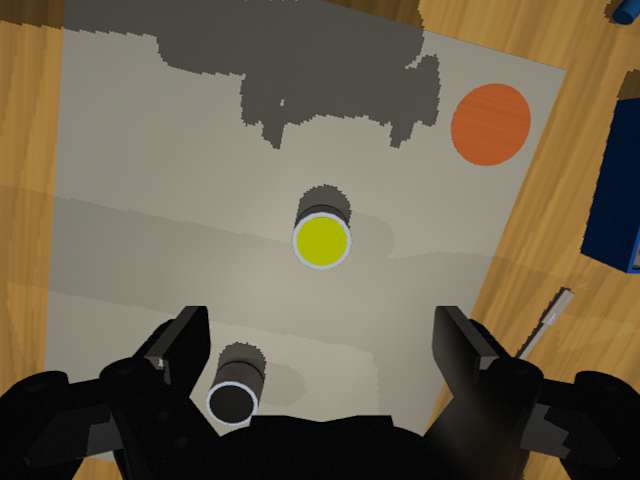

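The yellow puck is at (321,241), within 1 mm of the tool axis; the dark puck is clear at lower left (232,403). Descend and grip.

```bash
python3 -m crank '[[-1,0,17,0,0,0,1],[0,0,17,0,0,0,1],[0,0,17,0,0,0,1],[0,0,17,0,0,0,1],[0,0,17,0,0,0,1],[0,0,17,0,0,0,1],[0,0,17,0,0,0,1],[0,0,17,0,0,0,1],[0,0,13,0,0,0,1],[0,0,0,0,0,0,1]]' 60
python3 -m crank '[[0,0,0,0,0,0,-0.5],[0,0,0,0,0,0,-0.5],[0,0,0,0,0,0,-0.5],[0,0,0,0,0,0,-0.5],[0,0,0,0,0,0,-0.5],[0,0,0,0,0,0,-0.5],[0,0,0,0,0,0,-0.5],[0,0,0,0,0,0,-0.5],[0,0,0,0,0,0,-0.5],[0,0,0,0,0,0,-0.5]]' 60
```

```text
t: 2.65
tool_pos: [0.5641, 0.26, 0.0091]
tool_rot: [-1.927, -2.477, 0.007]
contact_force: [-0.8, -0.4, 0.1]
opening: 0.0856
grip_force: 0.0
t: 3.48
tool_pos: [0.5677, 0.2612, 0.0143]
tool_rot: [1.93, 2.477, 0.004]
contact_force: [-0.8, -0.5, 6.5]
opening: 0.0423
grip_force: 61.8
```

```bash
python3 -m crank '[[0,0,-5,0,0,0,-0.5],[0,0,-10,0,0,0,-0.5],[0,0,-20,0,0,0,-0.5],[0,0,-20,0,0,0,-0.5],[0,0,-20,0,0,0,-0.5],[0,0,-20,0,0,0,-0.5],[0,0,-20,0,0,0,-0.5],[0,0,-10,0,0,0,-0.5],[0,0,-5,0,0,0,-0.5],[0,0,0,0,0,0,-0.5]]'
python3 look.py w2 0.18
python3 -c "
from station import ctrl;o=ctrl.get_obs();print(o)"
```

```text
t: 4.32
tool_pos: [0.5668, 0.2609, 0.1435]
tool_rot: [1.93, 2.477, 0.003]
contact_force: [0.2, 0.4, -1.9]
opening: 0.0424
grip_force: 61.1
4.3167 [0.5668 0.2609 0.1435] [[-0.245, 0.97, 0.002], [0.97, 0.245, 0.001], [0.0, 0.002, -1.0]]
((321.06109619140625, 340.77099609375), 52.07571792602539) [0.5643 0.2684 0.18  ] tool mm [  7.9  -0.5 -36.5]
{'t': 4.3667, 'q': array([3.12150571e-01, 1.17510213e-01, 1.69676498e+00, 1.33712640e-05,
       1.32756835e+00, 6.52089958e-02]), 'dq': array([ 0.00091186,  0.02177331,  0.02159806,  0.00066793, -0.00129525,
        0.00049576]), 'effort': array([ 2.12362135e-02, -4.26607561e+01, -3.72026610e+01, -8.05738928e-04,
        4.08259802e-03, -1.71897541e-04]), 'tool_pos': array([0.56607091, 0.26064288, 0.14204715]), 'tool_rot': array([-1.93085397e+00, -2.47799394e+00,  3.14528852e-04]), 'contact_force': array([ 0.12832639, -0.68688223, -1.73234091]), 'wrist_torque': array([ 0.0192875 , -0.00522236, -0.0332344 ]), 'grip_force': 61.08233571052551, 'opening': 0.04238985745432276}
```

View pics/w2.png

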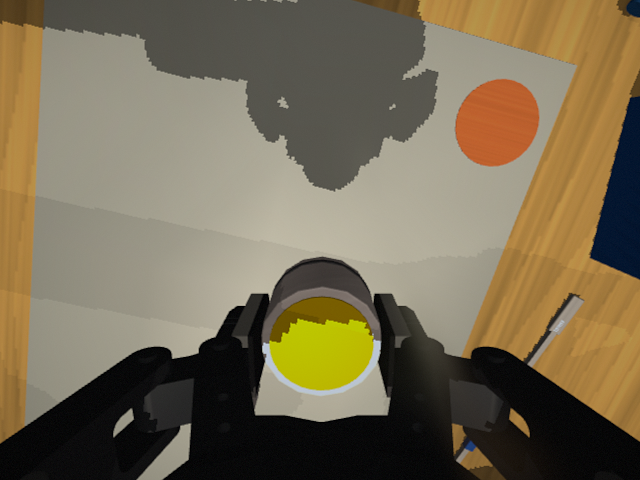

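The puck is held upright, its disc at (321,341), radius 52 px: top about 25 mm above TCP, so the underside is about 12 mm beyond TCP. Tool x already lies along dock +y. Carry over to the stop side.

```bash
python3 -m crank '[[-15,-5,0,0,0,0,-0.5],[-30,-11,0,0,0,0,-0.5],[-32,-12,0,0,0,0,-0.5],[-32,-12,0,0,0,0,-0.5],[-32,-12,0,0,0,0,-0.5],[-32,-12,0,0,0,0,-0.5],[-32,-12,0,0,0,0,-0.5],[-32,-12,0,0,0,0,-0.5],[-32,-12,0,0,0,0,-0.5],[-32,-12,0,0,0,0,-0.5]]'
python3 -m crank '[[-32,-12,0,0,0,0,-0.5],[-32,-12,0,0,0,0,-0.5],[-32,-12,0,0,0,0,-0.5],[-32,-12,0,0,0,0,-0.5],[-32,-12,0,0,0,0,-0.5],[-32,-12,0,0,0,0,-0.5],[-32,-12,0,0,0,0,-0.5],[-24,-11,0,0,0,0,-0.5],[0,0,0,0,0,0,-0.5],[0,0,0,0,0,0,-0.5]]'
python3 look.py w3 0.167;python3 - <<'E'
from h import *
cv2.imwrite("pics/top2.png",cv2.resize(get_image("top")[180:330,380:580,::-1],(800,600),interpolation=cv2.INTER_CUBIC))
E
```

```text
t: 5.2
tool_pos: [0.5293, -0.0603, 0.1403]
tool_rot: [-1.929, -2.476, 0.003]
contact_force: [0.3, -0.0, -1.7]
opening: 0.042
grip_force: 61.2
t: 6.03
tool_pos: [0.498, -0.3231, 0.1403]
tool_rot: [-1.932, -2.473, -0.0]
contact_force: [0.3, 0.3, -2.5]
opening: 0.0421
grip_force: 61.2
6.0333 [ 0.498  -0.3231  0.1403] [[-0.242, 0.97, -0.003], [0.97, 0.242, 0.002], [0.003, -0.002, -1.0]]
((320.7427062988281, 342.5), 51.80318832397461) [ 0.4972 -0.3217  0.167 ] tool mm [  1.6  -0.6 -26.7]
```

View pics/w3.png

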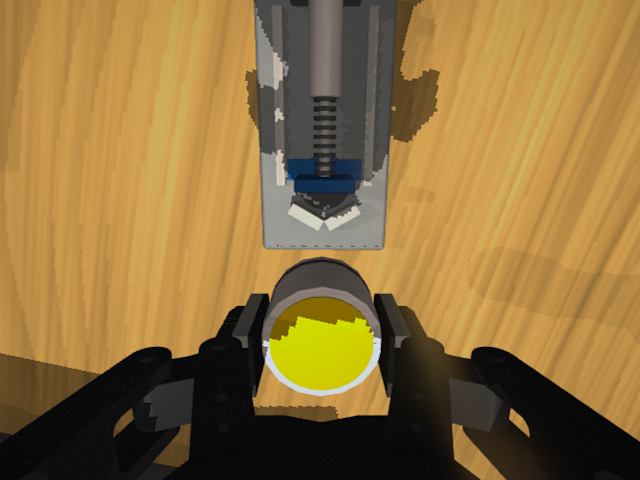

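The dock is ahead of the puck: near base edge at row 248, corners (264,247) and (384,249), V stop apex near (324,228), gate at rows 160-192. Compute offsets in tool axes.

```bash
python3 - <<'E'
from h import *
T=np.array([.498,-.3231,.1403]);rv=[-1.932,-2.473,0]
o=dict(tool_pos=T,tool_rot=rv);c=cam("wrist",o);M=Ro.from_rotvec(rv).as_matrix()
im=cv2.imread("pics/w3.png")[:,:,::-1].copy()
f=lambda p,z:(M.T@(cast(c,p,z)-T)*1000).round(1)[:2]
for n,p,z in[("cornL",(264,247),.018),("cornR",(384,249),.018),("edgeL",(258,100),.018),("edgeR",(392,100),.018),("stopL",(289,212),.032),("stopR",(360,208),.032),("apex",(323,230),.032)]:print(n,f(p,z))
for b in blobs(im[:240],(100,150,40),(130,255,255)):
    print("blue",cv2.boundingRect(b))
    x,y,w,h=cv2.boundingRect(b)
    for p in((x,y),(x+w,y),(x,y+h),(x+w,y+h)):print(p,"z.062",f(p,.062),"z.018",f(p,.018))
E
```

```text
cornL [ -5.8 -42.6]
cornR [-7.3 46.1]
edgeL [ 95.8 -42.5]
edgeR [95.9 46.7]
stopL [ 22.9 -22.3]
stopR [25.7 26. ]
apex [10.4  0.9]
blue (288, 159, 67, 34)
(288, 159) z.062 [ 59.6 -19.6] z.018 [ 57.5 -23.4]
(355, 159) z.062 [59.6 19.1] z.018 [57.6 23. ]
(288, 193) z.062 [ 39.9 -20.1] z.018 [ 34. -24.]
(355, 193) z.062 [39.9 19.6] z.018 [34.  23.6]
blue (331, 159, 26, 19)
(331, 159) z.062 [59.6  5.2] z.018 [57.6  6.4]
(357, 159) z.062 [59.6 20.3] z.018 [57.6 24.4]
(331, 178) z.062 [48.7  5.3] z.018 [44.6  6.5]
(357, 178) z.062 [48.7 20.6] z.018 [44.6 24.7]
```

View pics/top2.png

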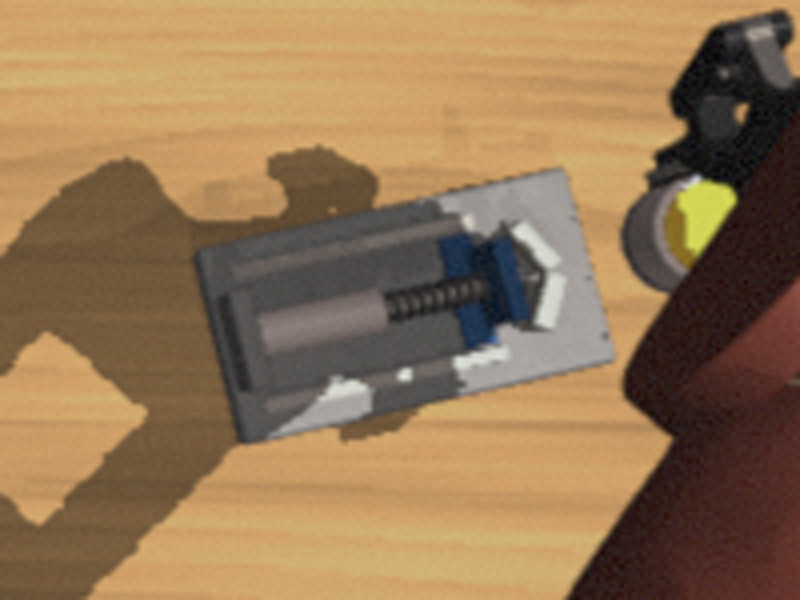

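Dock axis is about 1.6 mm to tool +y of the puck, aligned in yaw; puck centre is at about dock y -76. Shift, lower to about 20 mm over the floor.

```bash
python3 -m crank '[[6,1.6,0,0,0,0,-0.5],[0,0,10,0,0,0,-0.5],[0,0,12,0,0,0,-0.5],[0,0,14,0,0,0,-0.5],[0,0,14,0,0,0,-0.5],[0,0,14,0,0,0,-0.5],[0,0,14,0,0,0,-0.5],[0,0,8,0,0,0,-0.5],[0,0,4,0,0,0,-0.5],[0,0,0,0,0,0,-0.5]]'
python3 look.py w4 0.075
python3 - <<'E'
from h import *
a=get_image("scene")[240:390,60:260,::-1]
b=cv2.imread("pics/w4.png")
cv2.imwrite("pics/mix.png",np.hstack([cv2.resize(a,(400,300),interpolation=cv2.INTER_CUBIC),cv2.resize(b[60:420,80:560],(400,300))]))
E
```

```text
t: 6.97
tool_pos: [0.4991, -0.3155, 0.0506]
tool_rot: [-1.93, -2.476, -0.0]
contact_force: [0.4, -0.7, -1.9]
opening: 0.042
grip_force: 61.2
6.9667 [ 0.4991 -0.3155  0.0506] [[-0.244, 0.97, -0.002], [0.97, 0.244, 0.002], [0.002, -0.002, -1.0]]
((321.0, 343.0), 51.478248596191406) [ 0.4987 -0.3156  0.075 ] tool mm [  0.1  -0.5 -24.4]
```

View pics/mix.png

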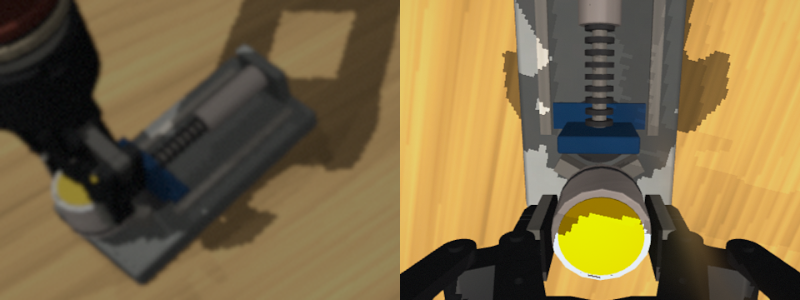

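The puck stands in front of the gate (gate centre and puck centre both near column 600 of the crop), over the stop. Push along +x of the tool.

```bash
python3 -m crank '[[6,0,0,0,0,0,-0.5],[6,0,0,0,0,0,-0.5],[5,0,0,0,0,0,-0.5],[5,0,0,0,0,0,-0.5],[5,0,0,0,0,0,-0.5],[5,0,0,0,0,0,-0.5],[4,0,0,0,0,0,-0.5],[4,0,0,0,0,0,-0.5],[0,0,0,0,0,0,-0.5],[0,0,0,0,0,0,-0.5]]'
python3 look.py w5 0.075
python3 - <<'E'
from h import *
a=get_image("scene")[240:390,60:260,::-1]
b=cv2.imread("pics/w5.png")
cv2.imwrite("pics/mix2.png",np.hstack([cv2.resize(a,(400,300),interpolation=cv2.INTER_CUBIC),cv2.resize(b[60:420,80:560],(400,300))]))
o=dict(ctrl.get_obs());c=cam("wrist",o);M=Ro.from_rotvec(o["tool_rot"]).as_matrix()
im=b[:,:,::-1].copy()
for bl in blobs(im[:330],(100,150,30),(130,255,255),100):
    x,y,w,h=cv2.boundingRect(bl);print(x,y,w,h,[(M.T@(cast(c,p,.062)-o["tool_pos"])*1000).round(1)[:2] for p in((x,y+h),(x+w,y+h))])
E
```

```text
t: 7.9
tool_pos: [0.4909, -0.2778, 0.0533]
tool_rot: [1.929, 2.476, -0.0]
contact_force: [2.9, -4.5, 1.0]
opening: 0.0424
grip_force: 61.3
7.9 [ 0.4909 -0.2778  0.0533] [[-0.245, 0.97, 0.002], [0.97, 0.245, -0.002], [-0.002, 0.002, -1.0]]
((321.0, 342.5), 51.54861831665039) [ 0.4907 -0.2791  0.075 ] tool mm [ -1.3  -0.5 -21.7]
263 207 107 65 [array([ 21.4, -22.7]), array([21.4, 18.2])]
```

View pics/mix2.png

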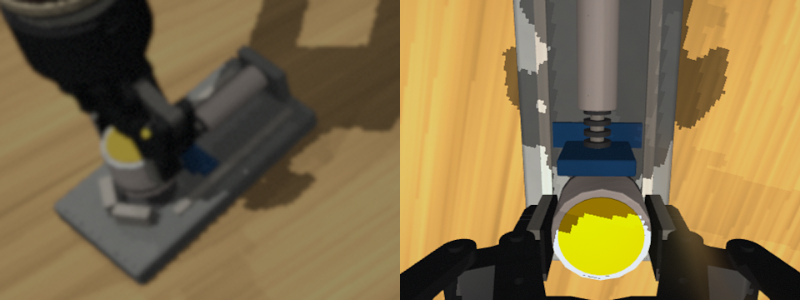

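Gate is pushed back (contact force about 5.1 N along -dock y, travel about 26 mm). Push 4 mm farther for clearance, then lower most of the way.

```bash
python3 -m crank '[[2,-0.7,0,0,0,0,-0.5],[2,0,0,0,0,0,-0.5],[0,0,3,0,0,0,-0.5],[0,0,3,0,0,0,-0.5],[0,0,3,0,0,0,-0.5],[0,0,3,0,0,0,-0.5],[0,0,3,0,0,0,-0.5],[0,0,1,0,0,0,-0.5],[0,0,0,0,0,0,-0.5],[0,0,0,0,0,0,-0.5]]'
python3 look.py w6 0.06
```

```text
t: 8.83
tool_pos: [0.4888, -0.2743, 0.0367]
tool_rot: [1.93, 2.477, -0.001]
contact_force: [1.9, -5.3, -0.1]
opening: 0.0421
grip_force: 61.3
8.8333 [ 0.4888 -0.2743  0.0367] [[-0.244, 0.97, 0.001], [0.97, 0.244, -0.002], [-0.002, 0.001, -1.0]]
((321.0, 342.5249938964844), 51.544986724853516) [ 0.4884 -0.2747  0.06  ] tool mm [ -0.3  -0.5 -23.3]
```

```bash
python3 -m crank '[[0,0,0.7,0,0,0,-0.5],[0,0,0.7,0,0,0,-0.5],[0,0,0.7,0,0,0,-0.5],[0,0,0.7,0,0,0,-0.5],[0,0,0.7,0,0,0,-0.5],[0,0,0.5,0,0,0,-0.5],[0,0,0,0,0,0,-0.5],[0,0,0,0,0,0,-0.5],[0,0,0,0,0,0,-0.5],[0,0,0,0,0,0,-0.5]]'
```

```text
t: 9.72
tool_pos: [0.489, -0.2745, 0.0331]
tool_rot: [1.93, 2.476, -0.001]
contact_force: [1.7, -5.9, 1.3]
opening: 0.0422
grip_force: 61.4
```

```bash
python3 -m crank '[[0,0,0.3,0,0,0,-0.5],[0,0,0.3,0,0,0,-0.5],[0,0,0.3,0,0,0,-0.5],[0,0,0.3,0,0,0,-0.5],[0,0,0,0,0,0,-0.5],[0,0,0,0,0,0,-0.5],[0,0,0,0,0,0,-0.5],[0,0,0,0,0,0,-0.5],[0,0,0,0,0,0,-0.5],[0,0,0,0,0,0,-0.5]]'
```

```text
t: 10.55
tool_pos: [0.489, -0.2746, 0.032]
tool_rot: [1.93, 2.476, -0.001]
contact_force: [1.6, -4.9, 1.2]
opening: 0.042
grip_force: 61.4
```

```bash
python3 -m crank '[[0,0,0.5,0,0,0,-0.5],[0,0,0.5,0,0,0,-0.5],[0,0,0,0,0,0,-0.5],[0,0,0,0,0,0,-0.5],[0,0,0,0,0,0,-0.5],[0,0,0,0,0,0,-0.5],[0,0,0,0,0,0,-0.5],[0,0,0,0,0,0,-0.5],[0,0,0,0,0,0,-0.5],[0,0,0,0,0,0,-0.5]]'; python3 -m crank '[[0,0,0.5,0,0,0,-0.5],[0,0,0.5,0,0,0,-0.5],[0,0,0,0,0,0,-0.5],[0,0,0,0,0,0,-0.5],[0,0,0,0,0,0,-0.5],[0,0,0,0,0,0,-0.5],[0,0,0,0,0,0,-0.5],[0,0,0,0,0,0,-0.5],[0,0,0,0,0,0,-0.5],[0,0,0,0,0,0,-0.5]]'
```

```text
t: 11.38
tool_pos: [0.489, -0.2745, 0.0309]
tool_rot: [1.93, 2.476, -0.001]
contact_force: [0.4, -4.9, 1.8]
opening: 0.0422
grip_force: 61.4
t: 12.22
tool_pos: [0.489, -0.2746, 0.0303]
tool_rot: [1.93, 2.476, -0.001]
contact_force: [0.2, -5.2, 5.5]
opening: 0.0422
grip_force: 61.9
```

Force up to 5.5 N at the expected floor height: the puck is standing. Release.

```bash
python3 -m crank '[[0,0,0,0,0,0,0.05],[0,0,0,0,0,0,0.1],[0,0,0,0,0,0,0.15],[0,0,0,0,0,0,0.2],[0,0,0,0,0,0,0.3],[0,0,0,0,0,0,0.5],[0,0,0,0,0,0,0.8],[0,0,0,0,0,0,1],[0,0,0,0,0,0,1],[0,0,0,0,0,0,1]]' 20
python3 look.py w7 0.054
python3 - <<'E'
from h import *
a=get_image("scene")[240:390,60:260,::-1]
b=cv2.imread("pics/w7.png")
cv2.imwrite("pics/mix3.png",np.hstack([cv2.resize(a,(400,300),interpolation=cv2.INTER_CUBIC),cv2.resize(b[60:480,40:600],(400,300))]))
E
```

```text
t: 13.05
tool_pos: [0.4884, -0.2735, 0.0291]
tool_rot: [-1.931, -2.478, -0.0]
contact_force: [-0.2, 0.3, 0.2]
opening: 0.0854
grip_force: 0.0
13.05 [ 0.4884 -0.2735  0.0291] [[-0.244, 0.97, -0.0], [0.97, 0.244, 0.0], [0.0, -0.0, -1.0]]
((320.2696228027344, 364.0), 51.357391357421875) [ 0.4897 -0.2816  0.054 ] tool mm [ -8.2  -0.8 -24.9]
```

View pics/mix3.png

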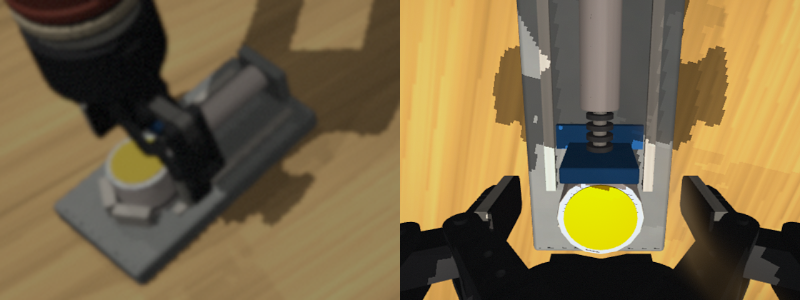

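The puck sits against the V stop with the gate on its other side, fingers open and clear on both sides. Retreat straight up.

```bash
python3 -m crank '[[0,0,-8,0,0,0,1],[0,0,-15,0,0,0,1],[0,0,-20,0,0,0,1],[0,0,-20,0,0,0,1],[0,0,-20,0,0,0,1],[0,0,-20,0,0,0,1],[0,0,-20,0,0,0,1],[0,0,-10,0,0,0,1],[0,0,0,0,0,0,1],[0,0,0,0,0,0,1]]'
python3 look.py w8 0.054
python3 - <<'E'
from h import *
a=get_image("scene")[240:390,60:260,::-1]
b=cv2.imread("pics/w8.png")
cv2.imwrite("pics/mix4.png",np.hstack([cv2.resize(a,(400,300),interpolation=cv2.INTER_CUBIC),cv2.resize(b[100:400,120:520],(400,300))]))
E
```

```text
t: 13.98
tool_pos: [0.4886, -0.2736, 0.1625]
tool_rot: [1.93, 2.477, -0.0]
contact_force: [-0.1, 0.2, -0.0]
opening: 0.0852
grip_force: 0.0
13.9833 [ 0.4886 -0.2736  0.1625] [[-0.244, 0.97, 0.001], [0.97, 0.244, -0.001], [-0.001, 0.001, -1.0]]
((320.42156982421875, 254.5), 25.816879272460938) [ 0.4896 -0.2811  0.054 ] tool mm [ -7.4  -0.9 108.5]
```

View pics/mix4.png

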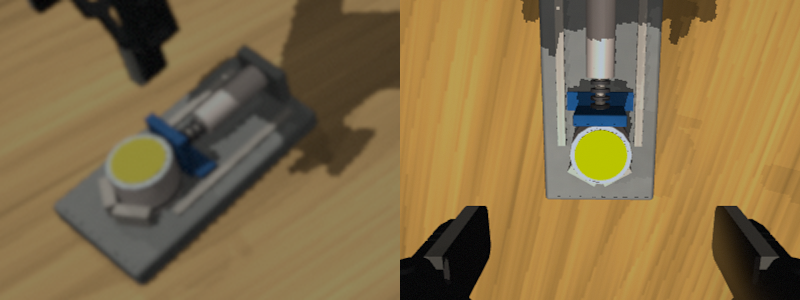

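The puck stands flat in the V, with the gate pressed against it and the gripper clear.

```bash
python3 -c "
from station import ctrl;print(ctrl.finish_job())"
```

```text
the job is handed in; nothing more can be done
None
```

The yellow-crystal puck is set down flat in the dock and clamped by the gate against the V stop. I never touched the dark puck, the gripper is clear, and I handed the job in at about 14 s of the 35 s allowed.

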